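# Hold a sensor cartridge home against a calibration dock's sprung contact

### The arm

A 7-joint arm with a two-finger parallel gripper is mounted at the origin on a cart in front of the work surface, level with it; the furniture and walls round the work are solid. World frame = base frame: x ahead of the robot, y to its left, z up, the work surface at z = 0. Lengths are in m, angles in rad, forces in N, time in s.
With the tool pointing down it reaches from about 0.425 to 0.925 m from the base axis. Payload 6.8 kg.
Tool frame: the origin (TCP) lies on the mounting face of the last link; the fingertips stand 173 mm ahead of it and the grasp point (between the pads) lies 155 mm ahead of it; z points along the fingers, y is the line along which they close (so a half turn about z gives the same grasp; the last joint's range is limited). The gripper opens to 85 mm and grips with 20 to 120 N. Pads are 22 mm wide; open, the fingers measure 114 mm over their backs; the gripper's body (76 mm by 85 mm) begins 54 mm behind the grasp point. The pads swing forward as they close: fully open they stand 13 mm farther back than shut.
Start: joints at [1.21, 0.477, 0.022, 1.555, -0.011, 1.109, -0.083], TCP at [0.169, -0.654, 0.405] pointing down, gripper open.
Joint ranges: [-2.96, 2.96], [-0.34, 2.1], [-1.41, 1.46], [0.24, 2.44], [-1.37, 4.51], [0.17, 1.92], [-2.96, 2.96]. Speed limits (rad/s): [2.39, 2.39, 3.14, 3.14, 3.14, 3.14, 3.14].

### API

Orientations are given as a rotation vector (axis times angle).
In Python, from bench import r gives the robot as it stands.
- The arm moves only by the tool carry_out, never from a script. Its argument "moves" is a list of rows, each a list of 5 numbers: the shift along the tool's x, y, z in m, then the turn about the tool's z in rad, then the finger opening in m, from 0 to 0.0854. In form: [[dx, dy, dz, roll, claw], ...]. A call has exactly 8 rows; each row is the pose to reach, as a shift and turn from the pose commanded when the call began, along the tool's axes at that moment; what a row does not reach only later rows make up. A row lasts 1/10 s, in which the tool goes at most 50 mm and 8.59 degrees, less where a joint would pass 70% of its speed; a pose out of reach is approached as far as the arm can. A call with a gripper value outside its range is refused whole. The fingers move at their own pace and stop on an object; "force" is the grip in N (left out, the last holds). Time passes only in rows, so rows that repeat a pose let the fingers close, or fill a call up. It gives the time, the measured TCP pose, the force, the opening and the grip force at its end, in the units of the state.
- r.get_obs(): the state, without advancing time (a new reading comes with each control period).
- r.grab_frame(name): name is "scene" or "top" or "wrist"; returns the picture (400x640x3 uint8, red, green, blue); there is no depth.
- r.calibration(name): a dict with "fx", "fy", "cx", "cy" (pixels), "k1" (the pictures are not rectified: a ray, as slopes to the right and down, at radius r is drawn at 1 + k1 r^2 times it, then the intrinsics apply), "rvec" (rotation vector, rad) and "tvec" (3), from world to camera coordinates, as OpenCV has them. Camera axes: x right, y down, z forward; pixel columns grow to the right and rows downward; lengths in m; the calibration is good to about 2 mm. A picture is of the moment at which its call begins: read the wrist's pose just before it. calibration takes no time and is no camera call; for the wrist camera it gives the pose at the moment of the call.
- r.hand_in(): hands the job in; it is judged then, once.
The state is a dict: "clock": time; "joints": joint angles; "qvel": joint speeds; "tau": joint torques, N m; "tcp_pos": TCP position; "orientation": TCP orientation; "contact_force": force on the tool from outside, world axes, zero at the start; "moment": the same for the moment, N m; "grip_width": finger opening in m; "gripper_force": force on a finger pad.
Only numpy, scipy, OpenCV 4.12 (cv2) and the standard library are available. Lean on these libraries where they do the work, as an engineer would, in place of code of your own. Each camera call takes 0.05 s, during which the arm holds its last target. There are 200 camera calls.

### The job

Pick up the narrow sensor cartridge (not the wide one) and set it down flat in the slot of the aluminium calibration dock, with its brass contact plate towards the sprung plunger and the plunger still out. Then slide it along the slot, pushing the plunger in, until the cartridge bears firmly against the face of the stop post, and finish while still holding it pressed there, since the spring would push it back if let go. Leave the wide cartridge, the two bottles and the tin as they stand.

Things in the scene. Friction and masses are not known exactly. Their poses are not given: they have to be found in the camera images.
- narrow_cartridge: The part to load: white upright block, 50 long (own x) x 28 wide (own y) x 55 mm tall, 0.1 kg, loose on the bench. Origin: centre of its underside; z up. A brass contact plate lies flush in its +x end, which starts roughly away from the robot; a black round socket 13 mm across, 8 mm high stands on top, 14 mm towards -x. Grip the plain long sides, 28 mm apart.
- narrow_cartridge_contact (a point): Centre of the brass plate on the narrow cartridge's +x end face, 25 mm from its middle and 38 mm above its underside: where the plunger touches.
- narrow_cartridge_bottom (a point): Centre of the narrow cartridge's underside (same as its origin).
- wide_cartridge: Bystander: the same kind of cartridge but 46 mm wide (50 x 46 x 55 mm), does not fit the slot. Origin: centre of its underside. It and the narrow one may stand in either of two places.
- dock: Aluminium dock fixed to the bench: base plate 124 x 84 x 10 mm with a slot along its x. Origin: on the bench, under the middle of the cartridge when fully home; z up, +x along the slot towards plunger and stop post, away from the robot within 0.6 rad either side. The slot runs from a low rear wall at x = -45 mm to the stop post at x = +25 mm.
- slot_floor (a point): Point on the slot's floor above the dock's origin, 10 mm above the bench; axes as the dock's. Slot: 31 mm wide (1.5 mm spare each side), wall tops 20 mm above the bench, top 3 mm of the side walls flared to 37 mm. Between rear wall and plunger at rest 60 mm are free: the cartridge drops in with its middle at dock x = -20 to -10 mm and then slides 10 to 20 mm to x = 0.
- stop_post: Hard stop fixed to the dock: dark steel post 34 x 48 mm, top 66 mm above the bench, at the +x end of the slot; its flat face towards the slot is the stop. Origin and axes are those of the dock.
- stop_face (a point): Point on the stop face on the plunger's axis: 25 mm in +x from the dock's origin and 48 mm above the bench.
- plunger_tip (a point): End of the sprung steel plunger, 10 mm thick, lying along the dock's x, 48 mm above the bench; at rest it stands 10 mm out of the stop face into the slot. It moves with the plunger.
- plunger (a joint): How far the plunger is pushed in along the dock's +x, in m: 0 at rest (about 3 N to start moving), 0.010 with its tip level with the stop face (about 9 N); it springs back. It reads about 0.010 when the cartridge meets the stop.
- amber_bottle: Bystander: small amber glass bottle, 44 mm across, 78 mm tall. Origin: centre of its underside.
- tin: Bystander: open steel weighing tin, 70 mm across, 33 mm tall. Origin: centre of its underside.
- clear_bottle: Bystander: small clear glass bottle, 41 mm across, 80 mm tall. Origin: centre of its underside.
Mind the look-alikes: they are no part of the job. Leave any pink look-alike of the narrow_cartridge alone.

How it is judged:
On the way:
1. the narrow cartridge stands flat in the slot, contact end to the plunger, the plunger still out (z of narrow_cartridge_bottom in the frame of slot_floor between -0.003 and 0.003 m and y of narrow_cartridge in the frame of dock between -0.004 and 0.004 m and angle between the x axis of narrow_cartridge and the x axis of dock, either way round below 0.1 rad and angle between the z axis of narrow_cartridge and the z axis of dock, either way round below 0.07 rad and value of joint plunger below 0.005 m and x of narrow_cartridge in the frame of dock between -0.024 and -0.004 m and x of narrow_cartridge_contact in the frame of dock above -0.005 m), for 0.2 s.
At the end, for the whole second after the job is handed in: Narrow cartridge at rest, flat in the slot (3 mm of its floor, 4 mm of its midline), contact end within 2 mm of the stop face and pressing on it with over 1 N, plunger in by over 8 mm, fingers on the cartridge with over 1 N; bystanders within 2 cm of their start (z of narrow_cartridge_bottom in the frame of slot_floor between -0.003 and 0.003 m and y of narrow_cartridge in the frame of dock between -0.004 and 0.004 m and angle between the x axis of narrow_cartridge and the x axis of dock, either way round below 0.1 rad and angle between the z axis of narrow_cartridge and the z axis of dock, either way round below 0.07 rad and value of joint plunger above 0.008 m and x of narrow_cartridge_contact in the frame of stop_face between -0.002 and 0.003 m and contact force between narrow_cartridge and stop_post above 1 N and contact force between the fingers and narrow_cartridge above 1 N and linear speed of narrow_cartridge below 0.01 m/s and distance of each of wide_cartridge, amber_bottle, tin, clear_bottle from where it was at the start of the episode below 0.02 m); the arm keeps its last pose, push and grip.
It fails at once if the wide cartridge is moved by more than 2 cm or tipped (distance of wide_cartridge from where it was at the start of the episode above 0.02 m or angle between wide_cartridge's own z axis and vertical above 0.3 rad).
It fails at once if the amber bottle is moved by more than 2 cm or tipped (distance of amber_bottle from where it was at the start of the episode above 0.02 m or angle between amber_bottle's own z axis and vertical above 0.3 rad).
It fails at once if the steel tin is moved by more than 2 cm or tipped (distance of tin from where it was at the start of the episode above 0.02 m or angle between tin's own z axis and vertical above 0.3 rad).
It fails at once if the clear bottle is moved by more than 2 cm or tipped (distance of clear_bottle from where it was at the start of the episode above 0.02 m or angle between clear_bottle's own z axis and vertical above 0.3 rad).
It also fails if it takes over 51 s, if anything falls off the work surface, if the arm or the gripper's body presses on something with over 40 N, if the wrist force passes 120 N, or if a joint passes its speed limit or range.

## Working session

There is one attempt and no reset: what is moved stays moved. The work goes in short steps, Python scripts to look and compute and a tool call to move; the robot and the scene stay as the last step left them, time stands still between calls to the robot, and variables do not carry over. Pictures are saved under pics/ and viewed, at most 10 in all, crops included, and the job is handed in when it is done.

Besides the shell and the picture viewer there is one more tool, called after ">>>" by a JSON object that holds its "fn" and its "kwargs". carry_out: Moves the arm, as the interface text tells. Its arguments: {"type":"object","properties":{"moves":{"type":"array","items":{"type":"array","items":{"type":"number"}}},"force":{"type":"number"}},"required":["moves"]}

```bash
mkdir -p pics; cat > h.py <<'E'
import numpy as np, cv2
from scipy.spatial.transform import Rotation as R
from bench import r
def snap(n,f):
    c=r.calibration(n); im=np.array(r.grab_frame(n)); cv2.imwrite(f'pics/{f}.png',im[:,:,::-1])
    np.save(f'pics/{f}.npy',{k:np.array(v) for k,v in c.items()},allow_pickle=True); return im,c
def load(f): return cv2.imread(f'pics/{f}.png'),np.load(f'pics/{f}.npy',allow_pickle=True).item()
def ray(c,uv):
    uv=np.atleast_2d(np.array(uv,float)); d=np.stack([(uv[:,0]-c['cx'])/c['fx'],(uv[:,1]-c['cy'])/c['fy']],1); s=d.copy()
    for _ in range(20): s=d/(1+c['k1']*(s**2).sum(1,keepdims=True))
    Rm=R.from_rotvec(np.ravel(c['rvec'])).as_matrix(); o=-Rm.T@np.ravel(c['tvec'])
    v=np.c_[s,np.ones(len(s))]@Rm; return o,v
def onz(c,uv,z):
    o,v=ray(c,uv); return o+v*((z-o[2])/v[:,2:])
def tri(c1,p1,c2,p2):
    A=np.zeros((3,3));b=np.zeros(3);L=[]
    for c,p in((c1,p1),(c2,p2)):
        o,v=ray(c,p);v=v[0]/np.linalg.norm(v[0]);P=np.eye(3)-np.outer(v,v);A+=P;b+=P@o;L.append((P,o))
    x=np.linalg.solve(A,b);return x,[np.linalg.norm(P@(x-o)) for P,o in L]
E
python3 - <<'E'
from h import *
a,c=snap('scene','s0');b,c2=snap('top','t0')
print(c,c2);o=r.get_obs();print(o)
E
```

```text
{'fx': 436.50147763948854, 'fy': 436.50147763948854, 'cx': 321.42644810563604, 'cy': 205.22507183886563, 'k1': -0.03454013268724422, 'rvec': array([ 2.57273264,  0.39760726, -0.12994877]), 'tvec': array([-0.51406385, -0.03319146,  1.16800213])} {'fx': 379.8931839052422, 'fy': 379.8931839052422, 'cx': 324.2125872224624, 'cy': 203.20223673062878, 'k1': -0.07482066580598157, 'rvec': array([ 2.14618186, -2.06669527,  0.23096049]), 'tvec': array([0.05271369, 0.52863146, 1.12970672])}
{'clock': 0.1, 'joints': array([ 1.209901  ,  0.47778512,  0.02235506,  1.55635268, -0.01149603,
        1.10929379, -0.08310131]), 'qvel': array([-0.00056973, -0.00285489,  0.00033409, -0.00284638,  0.00013266,
        0.00058666, -0.00131005]), 'tau': array([ 3.85856198e-03, -5.97756600e+01,  1.61342762e+00, -2.81952935e+01,
        1.28327165e-02,  5.07338525e-03,  4.21659465e-06]), 'tcp_pos': array([ 0.16876808, -0.65331242,  0.4037775 ]), 'orientation': array([-3.11486748e+00, -3.95837115e-01,  5.49198237e-04]), 'contact_force': array([-1.00134311, -0.36805264,  0.47410759]), 'moment': array([ 0.01648433, -0.00177269, -0.06087086]), 'gripper_force': 0.0, 'grip_width': 0.08539435324876311}
```

View pics/s0.png

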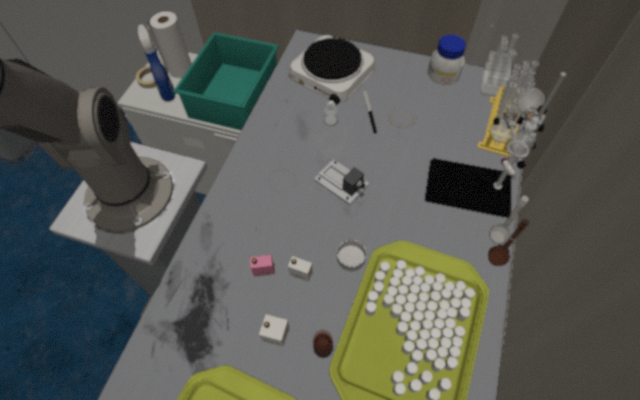

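View pics/t0.png

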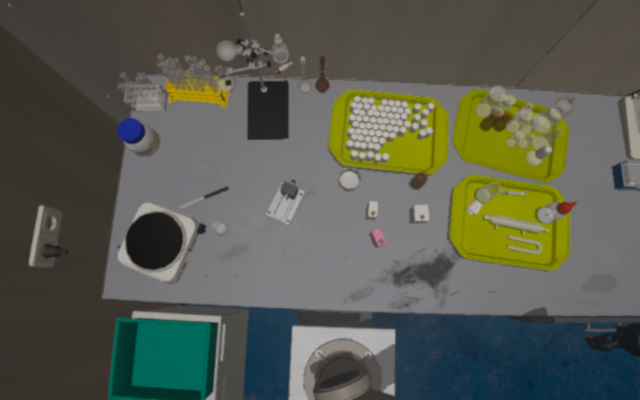

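The scene view shows the narrow cartridge at (300,267), the wide one at (273,329), the pink look-alike at (262,264), the dock at (342,180) with its post at (353,181), and the tin at (351,255). In the top view the narrow one is at (372,209), the wide one at (421,213), pink at (378,238), the dock at (287,201) and the tin at (348,180).

```bash
python3 - <<'E'
from h import *
s,cs=load('s0');t,ct=load('t0')
def blob(im,box,f):
    x0,y0,x1,y1=box; m=f(im[y0:y1,x0:x1].astype(int)).astype(np.uint8)
    n,l,st,ce=cv2.connectedComponentsWithStats(m); k=1+st[1:,4].argmax(); pts=np.argwhere(l==k)[:,::-1].astype(np.float32)
    return ce[k]+[x0,y0],st[k,4],cv2.minAreaRect(pts+np.float32([x0,y0]))
W=lambda a:(a.min(2)>150)
for n,bt,bs in (('narrow',(355,195,390,222),(285,250,318,282)),('wide',(408,200,435,226),(255,310,292,348))):
    p,a,q=blob(t,bt,W); p2,a2,q2=blob(s,bs,W); print(n,p,a,q,p2,a2,q2,onz(ct,p,.05),onz(cs,p2,.05),tri(ct,p,cs,p2))
D=lambda a:(a.max(2)<85)
p,a,q=blob(t,(275,175,302,205),D);p2,a2,q2=blob(s,(338,163,370,198),D);print('post',p,a,p2,a2,tri(ct,p,cs,p2))
for n,u in(('dock',(287,201)),('tin',(348,180)),('pink',(378,238))):print(n,onz(ct,u,.02))
o=r.get_obs();print(R.from_rotvec(o['orientation']).as_matrix())
E
```

```text
narrow [373.09183673 207.37755102] 98 ((373.0, 208.0), (14.0, 8.0), 90.0) [300.93902439 265.04268293] 164 ((299.29559326171875, 264.0620422363281), (20.07740592956543, 10.508598327636719), 19.983104705810547) [[ 0.52039245 -0.08143134  0.05      ]] [[ 0.51669783 -0.07894685  0.05      ]] (array([ 0.51846474, -0.08101804,  0.05642125]), [np.float64(0.000684519530527669), np.float64(0.0006845195305278074)])
wide [421.31111111 211.59444444] 180 ((421.5, 212.0), (14.0, 13.0), 90.0) [273.46454768 327.20537897] 409 ((272.5807800292969, 326.7038269042969), (22.540388107299805, 20.873977661132812), 15.255120277404785) [[ 0.5125951  -0.23401878  0.05      ]] [[ 0.50781595 -0.23171105  0.05      ]] (array([ 0.51018887, -0.23274244,  0.0576166 ]), [np.float64(0.001079713467404872), np.float64(0.0010797134674047177)])
post [288.94674556 190.18934911] 169 [353.13350126 181.3627204 ] 397 (array([0.5675774 , 0.18643579, 0.04067128]), [np.float64(0.0007940748820017285), np.float64(0.0007940748820015987)])
dock [[0.53726215 0.19318669 0.02      ]]
tin [[ 0.61530018 -0.00218253  0.02      ]]
pink [[ 0.42815901 -0.10192531  0.02      ]]
[[ 9.68214660e-01  2.50120094e-01 -5.58109206e-04]
 [ 2.50120680e-01 -9.68213319e-01  1.61692908e-03]
 [-1.35942313e-04 -1.70512909e-03 -9.99998537e-01]]
```

>>> {"fn": "carry_out", "kwargs": {"moves": [[0.03, -0.03, 0, 0, 0.085], [0.06, -0.06, 0, 0, 0.085], [0.09, -0.09, 0, 0, 0.085], [0.12, -0.12, 0, 0, 0.085], [0.15, -0.15, 0, 0, 0.085], [0.18, -0.18, 0, 0, 0.085], [0.21, -0.21, 0, 0, 0.085], [0.24, -0.235, 0, 0, 0.085]]}}

```text
clock: 0.9
tcp_pos: [0.3428, -0.3639, 0.4045]
orientation: [-3.116, -0.397, 0.001]
contact_force: [0.3, -0.6, 0.1]
grip_width: 0.0849
gripper_force: 0.0
```

>>> {"fn": "carry_out", "kwargs": {"moves": [[0.03, -0.03, 0, 0, 0.085], [0.06, -0.06, 0, 0, 0.085], [0.09, -0.09, 0, 0, 0.085], [0.12, -0.12, 0, 0, 0.085], [0.15, -0.15, 0, 0, 0.085], [0.18, -0.18, 0, 0, 0.085], [0.21, -0.21, 0, 0, 0.085], [0.235, -0.233, 0, 0, 0.085]]}}

```text
clock: 1.7
tcp_pos: [0.5124, -0.0791, 0.4046]
orientation: [-3.116, -0.399, 0.0]
contact_force: [-0.0, 0.2, -0.4]
grip_width: 0.0853
gripper_force: 0.0
```

```bash
python3 - <<'E'
from h import *
o=r.get_obs();a,c=snap('wrist','w0')
print(o['clock'],o['tcp_pos'],o['orientation'],o['joints'])
Rm=R.from_rotvec(np.ravel(c['rvec'])).as_matrix();cp=-Rm.T@np.ravel(c['tvec']);T=R.from_rotvec(o['orientation']).as_matrix()
print('cam',cp,'in tool',T.T@(cp-o['tcp_pos']),'axes in tool',(T.T@Rm.T).round(3),c)
E
```

```text
1.7 [ 0.51235492 -0.07911259  0.40456558] [-3.11565398e+00 -3.98679670e-01  1.13906988e-04] [ 0.33965306  0.24379215 -0.35786716  1.90671128  0.0994965   1.00835837
 -1.37793019]
cam [ 0.57897005 -0.06101409  0.37291424] in tool [ 0.06902607 -0.00072477  0.03165145] axes in tool [[-0.    -0.962 -0.273]
 [ 1.    -0.001  0.   ]
 [-0.    -0.273  0.962]] {'fx': 348.1752036398305, 'fy': 348.1752036398305, 'cx': 313.7975414783072, 'cy': 202.56557276759395, 'k1': -0.03911235774181659, 'rvec': array([-2.30399687,  1.78208628,  0.2483151 ]), 'tvec': array([-0.20444518,  0.42253312,  0.50760418])}
```

View pics/w0.png

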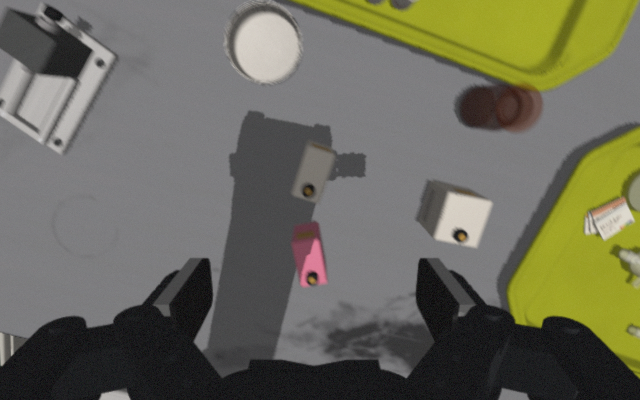

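The wrist view shows the narrow cartridge at about (314,172), partly in the gripper's shadow, with its socket at (308,190) on the robot side, so its contact end faces away. The pink one is at (310,255), the wide one at (458,215), the tin at (264,42) and the dock at top left around (50,75).

```bash
python3 - <<'E'
from h import *
w,c=load('w0')
g=cv2.resize(w[130:215,270:355],None,fx=7,fy=7,interpolation=cv2.INTER_CUBIC);g=np.clip(g.astype(float)*1.6,0,255).astype(np.uint8);cv2.imwrite('pics/w0c.png',g)
x0,y0=285,138
b=w[y0:205,x0:345].astype(int);print(w[170,280:350,1]);
m=(b.min(2)>95).astype(np.uint8);n,l,st,ce=cv2.connectedComponentsWithStats(m);k=1+st[1:,4].argmax()
m=cv2.morphologyEx((l==k).astype(np.uint8),cv2.MORPH_CLOSE,np.ones((9,9)))
ct=max(cv2.findContours(m,0,2)[0],key=cv2.contourArea);q=cv2.boxPoints(cv2.minAreaRect(ct))+[x0,y0];print(q,onz(c,q,.055))
E
```

```text
[ 73  74  70  74  74  74  73  71  75  73  71  75  74  71  74  77  75  82
  88  98 104 112 118 118 118 118 117 118 115 120 118 121 120 116 117 118
 122 117 119 117 118 120 119 119 118 117 118 113 112 102  95  87  77  70
  73  75  93  98  85  73  73  72  75  75  71  75  73  76  74  73]
[[290.2701664  197.72232437]
 [307.01500702 145.09568405]
 [357.619133   161.19699478]
 [340.87429047 213.82363892]] [[ 0.49064205 -0.06086203  0.055     ]
 [ 0.54255944 -0.06400693  0.055     ]
 [ 0.54001202 -0.11264441  0.055     ]
 [ 0.48729645 -0.11152041  0.055     ]]
```

View pics/w0c.png

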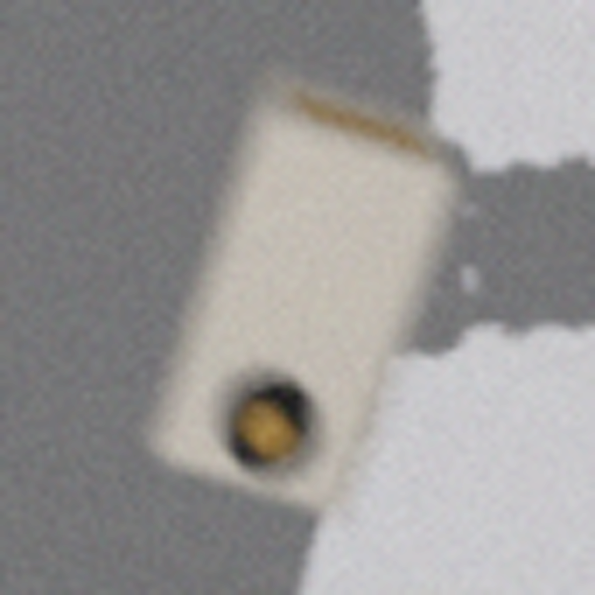

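The crop shows the top face with corners (crop px) (255,100), (447,170), (325,510) and (152,455). The brass is at the upper (far) end and the socket at (268,425).

```bash
python3 - <<'E'
from h import *
w,c=load('w0')
q=np.array([[255,100],[447,170],[325,510],[152,455]])/7+[270,130]-.43
P=onz(c,q,.055);print(P,P.mean(0));d=(P[0]+P[1]-P[2]-P[3]);print(np.arctan2(d[1],d[0]),np.linalg.norm(d)/2,np.linalg.norm(P[0]-P[1]),np.linalg.norm(P[2]-P[3]))
a=P.mean(0);
s,cs=load('s0')
E
```

```text
[[ 0.54341237 -0.06283904  0.055     ]
 [ 0.54091293 -0.08932406  0.055     ]
 [ 0.49228458 -0.0855789   0.055     ]
 [ 0.49387646 -0.06106919  0.055     ]] [ 0.51762159 -0.0747028   0.055     ]
-0.05612248439837248 0.049159531725398026 0.02660270046171086 0.02456134629648902
```

>>> {"fn": "carry_out", "kwargs": {"moves": [[0.001, -0.001, 0.02, 0.08, 0.085], [0.002, -0.001, 0.04, 0.16, 0.085], [0.004, -0.002, 0.06, 0.24, 0.085], [0.006, -0.003, 0.08, 0.31, 0.085], [0.006, -0.003, 0.1, 0.31, 0.085], [0.006, -0.003, 0.1, 0.31, 0.085], [0.006, -0.003, 0.1, 0.31, 0.085], [0.006, -0.003, 0.1, 0.31, 0.085]]}}

```text
clock: 2.55
tcp_pos: [0.5171, -0.0774, 0.3057]
orientation: [3.14, -0.09, 0.002]
contact_force: [-0.7, -0.6, 0.3]
grip_width: 0.0853
gripper_force: 0.0
```

```bash
python3 - <<'E'
from h import *
o=r.get_obs();a,c=snap('wrist','w1');print(o['tcp_pos'],o['orientation'])
rv=o['orientation'];print('yaw',2*np.arctan2(-rv[1],-rv[0]))
w,_=load('w1');g=cv2.resize(w[110:260,225:405],None,fx=4,fy=4,interpolation=cv2.INTER_CUBIC);cv2.imwrite('pics/w1c.png',np.clip(g*1.4,0,255).astype(np.uint8))
E
```

```text
[ 0.51714882 -0.0773977   0.30573083] [ 3.14016118e+00 -9.00964100e-02  2.40628350e-03]
yaw 6.225817742765894
```

View pics/w1c.png

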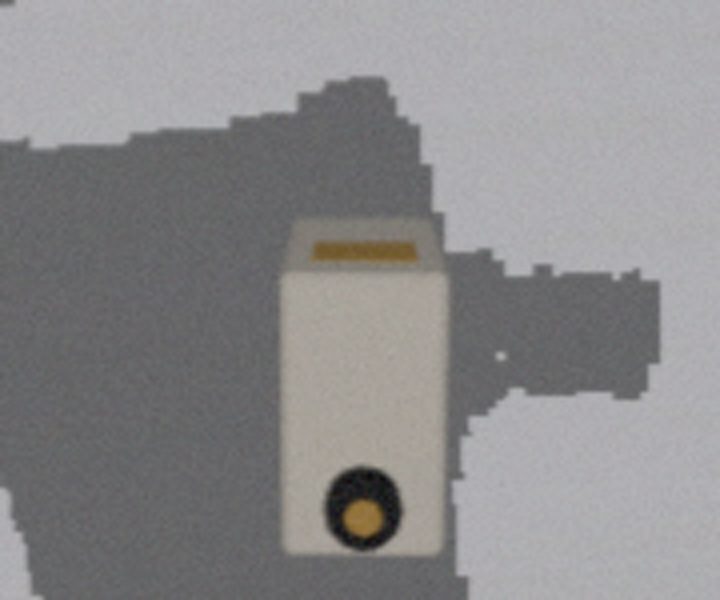

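The crop shows the cartridge aligned with the tool: top-face corners (280,271), (448,271), (442,554) and (284,554), and the brass at (365,251) on the far end.

```bash
python3 - <<'E'
from h import *
w,c=load('w1');_,c0=load('w0')
q=np.array([[280,271],[448,271],[442,554],[284,554]])/4+[225,110]-.37
for z in(.052,.055,.058):
    P=onz(c,q,z);d=(P[0]+P[1]-P[2]-P[3]);print(z,P.mean(0),np.arctan2(d[1],d[0]),np.linalg.norm(d)/2,np.linalg.norm(P[0]-P[1]),np.linalg.norm(P[2]-P[3]))
q0=np.array([[255,100],[447,170],[325,510],[152,455]])/7+[270,130]-.43
print([tri(c,q[i],c0,q0[i])[0] for i in range(4)])
P=onz(c,q,.055).mean(0);o=r.get_obs();T=R.from_rotvec(o['orientation']).as_matrix()
print('delta tool',T.T@(np.array([P[0],P[1],.038+.155])-o['tcp_pos']))
E
```

```text
0.052 [ 0.51550859 -0.07784025  0.052     ] -0.05987448303411854 0.04962546949721122 0.027298456203307384 0.02721448505331582
0.055 [ 0.51645943 -0.07787869  0.055     ] -0.059874483034118485 0.04895537071616177 0.02692984181211462 0.026847004534826396
0.058 [ 0.51741026 -0.07791713  0.058     ] -0.05987448303411875 0.04828527193511218 0.02656122742092187 0.026479524016336953
[array([ 0.54171329, -0.06421054,  0.04967801]), array([ 0.53960145, -0.09146311,  0.04939158]), array([ 0.49156737, -0.08773936,  0.05437204]), array([ 0.49330638, -0.06204137,  0.05487103])]
delta tool [-0.0009089   0.00052899  0.112839  ]
```

>>> {"fn": "carry_out", "kwargs": {"moves": [[-0.001, 0, 0.03, 0, 0.085], [-0.001, 0, 0.06, 0, 0.085], [-0.001, 0, 0.09, 0, 0.085], [-0.001, 0, 0.11, 0, 0.085], [-0.001, 0, 0.11, 0, 0.085], [-0.001, 0, 0.11, 0, 0.06], [-0.001, 0, 0.11, 0, 0.04], [-0.001, 0, 0.11, 0, 0.02]], "force": 60}}

```text
clock: 3.4
tcp_pos: [0.5164, -0.0773, 0.1962]
orientation: [3.14, -0.09, 0.004]
contact_force: [-0.7, -0.3, 0.2]
grip_width: 0.0434
gripper_force: 0.0
```

>>> {"fn": "carry_out", "kwargs": {"moves": [[0, 0, 0, 0, 0.02], [0, 0, 0, 0, 0.02], [0, 0, 0, 0, 0.02], [0, 0, 0, 0, 0.02], [0, 0, 0, 0, 0.02], [0, 0, -0.01, 0, 0.02], [0, 0, -0.03, 0, 0.02], [0, 0, -0.06, 0, 0.02]]}}

```text
clock: 4.2
tcp_pos: [0.5149, -0.0771, 0.2546]
orientation: [-3.14, 0.09, 0.005]
contact_force: [0.2, 0.7, -1.1]
grip_width: 0.0275
gripper_force: 59.0
```

>>> {"fn": "carry_out", "kwargs": {"moves": [[-0.005, -0.02, -0.035, 0, 0.02], [-0.015, -0.06, -0.06, 0.05, 0.02], [-0.027, -0.1, -0.08, 0.1, 0.02], [-0.04, -0.145, -0.1, 0.16, 0.02], [-0.052, -0.19, -0.105, 0.22, 0.02], [-0.065, -0.235, -0.105, 0.28, 0.02], [-0.078, -0.275, -0.105, 0.34, 0.02], [-0.087, -0.31, -0.105, 0.34, 0.02]]}}

```text
clock: 5.0
tcp_pos: [0.4451, 0.2395, 0.3605]
orientation: [-3.08, 0.62, -0.0]
contact_force: [0.6, 0.5, -0.5]
grip_width: 0.0274
gripper_force: 59.1
```

```bash
python3 - <<'E'
from h import *
o=r.get_obs();a,c=snap('wrist','w2');print(o['tcp_pos'],o['orientation'],o['clock'],o['grip_width'])
E
```

```text
[0.4451065  0.23946136 0.36045659] [-3.07954112e+00  6.19588312e-01 -4.77764927e-04] 5.0 0.0274234122571092
```

View pics/w2.png

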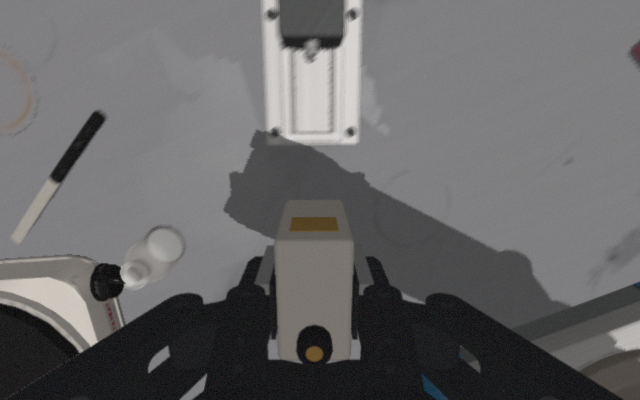

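The wrist view shows the dock upright at top centre, x 262–362: rear edge at row 143, slot between about x 290–335, plunger at (311,48) and post face at about row 40. The held cartridge is at (314,290) with its brass end towards the dock, and the clear bottle is at (155,255), well clear.

```bash
python3 - <<'E'
from h import *
w,_=load('w2');g=cv2.resize(w[25:150,250:375],None,fx=4.8,fy=4.8,interpolation=cv2.INTER_CUBIC)
g=cv2.createCLAHE(3,(4,4)).apply(cv2.cvtColor(g,6));cv2.imwrite('pics/w2c.png',g)
E
```

```text
(no output)
```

View pics/w2c.png

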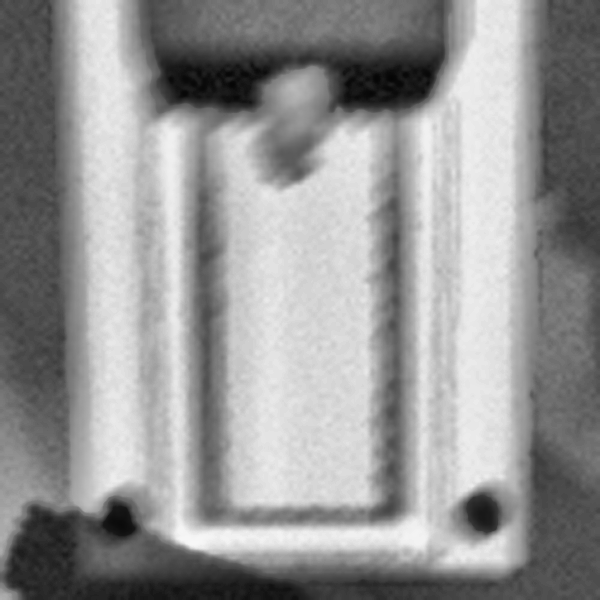

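The enlarged dock shows plate sides at x≈68–80 and 540–527, screw holes at (118,517) and (485,513), the rear wall's inner face at rows 510–525, the post face from row 65 (top) to about 105 (bottom), and the plunger tip at (285,165).

```bash
python3 - <<'E'
from h import *
w,c=load('w2');f=lambda p:np.array(p)/4.8+[250,25]-.4
o=r.get_obs();T=R.from_rotvec(o['orientation']).as_matrix();t=o['tcp_pos']
def pr(n,p,z):
    P=onz(c,f(p),z);print(n,z,((P-t)@T)[:,:2].round(4).tolist());return P
pr('sidesL',[[68,100],[80,500]],.01);pr('sidesR',[[540,100],[527,500]],.01);pr('screws',[[118,517],[485,513]],.01)
pr('rear plate',[[80,575],[527,575]],.01)
pr('rearfloor',[[228,510],[370,508]],.01);pr('reartop',[[205,523],[400,523]],.02)
pr('slotL floor',[[228,200],[228,490]],.01);pr('slotR floor',[[368,200],[376,490]],.01)
pr('walltopL',[[188,200],[190,490]],.02);pr('walltopR',[[412,200],[410,490]],.02)
pr('postbottom',[[220,105],[350,105]],.01);pr('posttop',[[165,62],[440,62]],.066)
pr('tip',[[285,180]],.043)
# held cartridge corners, top z=tcp-.1955+.055 in w2
zt=t[2]-.1955+.055
P=onz(c,[[274.5,238],[354,238],[350,360],[279,360]],zt);print('held',((P-t)@T).round(4).tolist())
# height of dock features: scene/top views of plate for check
print(t,T.round(4).tolist())
E
```

```text
sidesL 0.01 [[0.1218, -0.0354], [0.0519, -0.0363]]
sidesR 0.01 [[0.1211, 0.0482], [0.0512, 0.0475]]
screws 0.01 [[0.0487, -0.0293], [0.0489, 0.0397]]
rear plate 0.01 [[0.038, -0.0369], [0.0372, 0.0479]]
rearfloor 0.01 [[0.0498, -0.0085], [0.05, 0.0181]]
reartop 0.02 [[0.0482, -0.0124], [0.0479, 0.0232]]
slotL floor 0.01 [[0.1047, -0.0074], [0.0535, -0.0085]]
slotR floor 0.01 [[0.1045, 0.0177], [0.0533, 0.0192]]
walltopL 0.02 [[0.1038, -0.014], [0.0542, -0.0149]]
walltopR 0.02 [[0.1034, 0.025], [0.0538, 0.0249]]
postbottom 0.01 [[0.1207, -0.0085], [0.1205, 0.0145]]
posttop 0.066 [[0.1181, -0.014], [0.1178, 0.026]]
tip 0.043 [[0.1043, 0.0031]]
held [[0.0297, -0.0078, 0.1405], [0.0295, 0.0187, 0.1404], [-0.0196, 0.0184, 0.1404], [-0.0194, -0.0082, 0.1406]]
[0.44353268 0.24544847 0.3609081 ] [[0.9253, -0.3793, 0.0006], [-0.3793, -0.9253, 0.0052], [-0.0014, -0.005, -1.0]]
```

>>> {"fn": "carry_out", "kwargs": {"moves": [[0.02, 0.001, 0, 0, 0.02], [0.05, 0.003, 0, 0.005, 0.02], [0.078, 0.005, 0.02, 0.005, 0.02], [0.078, 0.005, 0.05, 0.005, 0.02], [0.078, 0.005, 0.08, 0.005, 0.02], [0.078, 0.005, 0.105, 0.005, 0.02], [0.078, 0.005, 0.105, 0.005, 0.02], [0.078, 0.005, 0.105, 0.005, 0.02]]}}

```text
clock: 5.85
tcp_pos: [0.5167, 0.2024, 0.2553]
orientation: [3.078, -0.627, -0.001]
contact_force: [0.1, -0.1, -0.0]
grip_width: 0.0272
gripper_force: 59.2
```

```bash
python3 - <<'E'
from h import *
r.grab_frame('wrist')
o=r.get_obs();a,c=snap('wrist','w3');print(o['tcp_pos'],o['orientation'],o['clock'],o['grip_width'],o['contact_force'])
T=R.from_rotvec(o['orientation']).as_matrix()
t0=np.array([0.44353268,0.24544847,0.3609081]);T0=np.array([[0.9253,-0.3793,0.0006],[-0.3793,-0.9253,0.0052],[-0.0014,-0.005,-1.0]])
print(((o['tcp_pos']-t0)@T0),o['qvel'].round(3))
E
```

```text
[0.51704489 0.20270369 0.25603824] [-3.07737507e+00  6.27398726e-01 -1.85997651e-03] 5.9 0.027224374493281557 [ 3.20958123e-04 -4.82869277e-01 -1.00271702e+00]
[0.08438076 0.01219292 0.10469169] [-0.    -0.015 -0.004 -0.01   0.002 -0.006 -0.004]
```

View pics/w3.png

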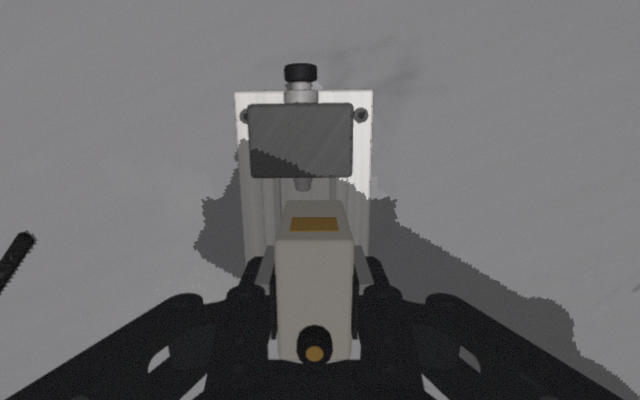

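The view shows the post top spanning x 249–352, rows 103–177, plate far corners (236,91) and (373,90), the plunger at (303,184), and the held cartridge centred near x 314, so it needs a small sideways correction.

```bash
python3 - <<'E'
from h import *
w,c=load('w3');o=r.get_obs();T=R.from_rotvec(o['orientation']).as_matrix();t=o['tcp_pos'];print(o['tcp_pos'],o['orientation'],o['qvel'].round(3))
def pr(n,p,z):
    P=onz(c,p,z);print(n,((P-t)@T)[:,:2].round(4).tolist())
pr('posttop',[[250,104],[352,103],[352,177],[249,175]],.066)
pr('plate',[[236,91],[373,90],[236,100],[371.5,205]],.01);pr('screws',[[245,116],[361,115]],.01);pr('tip',[[303,189]],.045)
zt=t[2]-.1405
pr('held',[[274.5,240],[353.5,240],[350,360],[278.5,360]],zt); pr('brass',[[291,224],[338,224]],zt-.017)
x=np.array([.5286,.2046,.01]);print('origin by w2',(x-t)@T)
g=w.astype(int).sum(2)//3
for row in(140,160):
    print(row,[(u,g[row,u]) for u in list(range(246,254))+list(range(347,357))])
_,c2=load('w2');print('tri post top L,R:',tri(c,[249,175],c2,np.array([152,62])/4.8+[250,25]-.4),tri(c,[352,177],c2,np.array([448,62])/4.8+[250,25]-.4))
E
```

```text
[0.5172255  0.20279768 0.25643263] [-3.07683893  0.62725959 -0.00335304] [-0.001 -0.005  0.    -0.002  0.003 -0.005 -0.001]
posttop [[0.0685, -0.0282], [0.0689, 0.0166], [0.0357, 0.0176], [0.0367, -0.0302]]
plate [[0.076, -0.046], [0.0764, 0.0348], [0.0708, -0.0463], [0.0059, 0.0369]]
screws [[0.0615, -0.0414], [0.062, 0.0282]]
tip [[0.0249, -0.0059]]
held [[0.0246, -0.0134], [0.0246, 0.0131], [-0.0237, 0.0133], [-0.0237, -0.0135]]
brass [[0.0243, -0.0089], [0.0243, 0.009]]
origin by w2 [ 0.00931762 -0.00565232  0.24646075]
140 [(246, np.int64(146)), (247, np.int64(144)), (248, np.int64(113)), (249, np.int64(69)), (250, np.int64(69)), (251, np.int64(76)), (252, np.int64(81)), (253, np.int64(83)), (347, np.int64(87)), (348, np.int64(85)), (349, np.int64(81)), (350, np.int64(75)), (351, np.int64(73)), (352, np.int64(108)), (353, np.int64(192)), (354, np.int64(214)), (355, np.int64(213)), (356, np.int64(215))]
160 [(246, np.int64(110)), (247, np.int64(108)), (248, np.int64(110)), (249, np.int64(87)), (250, np.int64(57)), (251, np.int64(45)), (252, np.int64(47)), (253, np.int64(50)), (347, np.int64(83)), (348, np.int64(82)), (349, np.int64(79)), (350, np.int64(63)), (351, np.int64(73)), (352, np.int64(125)), (353, np.int64(192)), (354, np.int64(210)), (355, np.int64(211)), (356, np.int64(210))]
tri post top L,R: (array([0.5615865 , 0.21784763, 0.05663444]), [np.float64(0.001128330921625148), np.float64(0.0011283309216251125)]) (array([0.54273212, 0.17446956, 0.05918516]), [np.float64(0.001867561228090777), np.float64(0.0018675612280907496)])
```

>>> {"fn": "carry_out", "kwargs": {"moves": [[-0.003, -0.003, 0, 0, 0.02], [-0.005, -0.006, 0, 0, 0.02], [-0.005, -0.006, 0.01, 0, 0.02], [-0.005, -0.006, 0.02, 0, 0.02], [-0.005, -0.006, 0.03, 0, 0.02], [-0.005, -0.006, 0.035, 0, 0.02], [-0.005, -0.006, 0.035, 0, 0.02], [-0.005, -0.006, 0.035, 0, 0.02]]}}

```text
clock: 6.75
tcp_pos: [0.5144, 0.21, 0.2195]
orientation: [3.078, -0.628, -0.001]
contact_force: [-0.9, -0.7, -0.4]
grip_width: 0.0271
gripper_force: 59.2
```

```bash
python3 - <<'E'
from h import *
snap('wrist','w4')
o=r.get_obs();T=R.from_rotvec(o['orientation']).as_matrix();t=o['tcp_pos'];print(t,o['orientation'],o['contact_force'],'bottom',t[2]-.1957)
x=np.array([.5172255,.20279768,.25643263]);T0=R.from_rotvec([-3.07683893,0.62725959,-0.00335304]).as_matrix();print('moved',(t-x)@T0)
w,c=load('w4');g=w.astype(int).sum(2)//3
cv2.imwrite('pics/w4c.png',cv2.resize(w[60:380,160:480],None,fx=1.8,fy=1.8,interpolation=cv2.INTER_CUBIC))
E
```

```text
[0.51451046 0.21003526 0.21977829] [-3.07813765e+00  6.27630664e-01 -2.63265243e-04] [-1.16381587 -0.82639401 -0.89767917] bottom 0.024078287946113053
moved [-0.00539757 -0.00552891  0.03665504]
```

View pics/w4c.png

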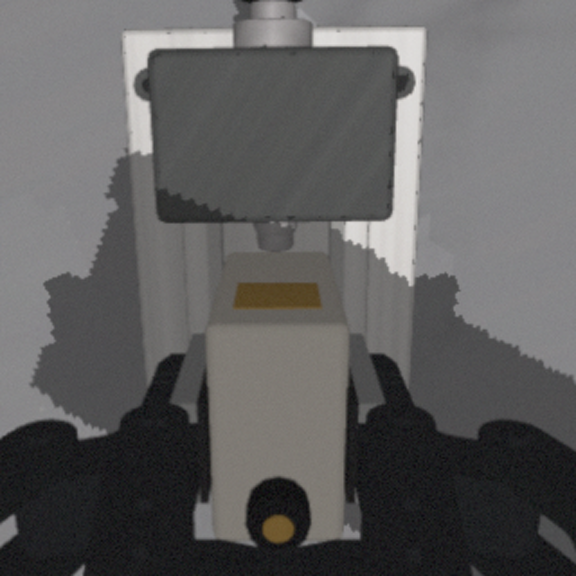

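The crop shows the brass (x≈277) in line with the plunger (x≈276), and the cartridge clear of the plunger tip. Aligned; lower it gently.

>>> {"fn": "carry_out", "kwargs": {"moves": [[0, 0, 0.003, 0, 0.02], [0, 0, 0.006, 0, 0.02], [0, 0, 0.009, 0, 0.02], [0, 0, 0.011, 0, 0.02], [0, 0, 0.012, 0, 0.02], [0, 0, 0.013, 0, 0.02], [0, 0, 0.013, 0, 0.02], [0, 0, 0.013, 0, 0.02]]}}

```text
clock: 7.6
tcp_pos: [0.5144, 0.21, 0.2067]
orientation: [-3.078, 0.628, -0.0]
contact_force: [-0.3, -0.0, -1.3]
grip_width: 0.0271
gripper_force: 59.2
```

>>> {"fn": "carry_out", "kwargs": {"moves": [[0, 0, 0, 0, 0.02], [0, 0, 0.0005, 0, 0.02], [0, 0, 0.001, 0, 0.02], [0, 0, 0.0015, 0, 0.02], [0, 0, 0.002, 0, 0.02], [0, 0, 0.002, 0, 0.02], [0, 0, 0.002, 0, 0.02], [0, 0, 0.002, 0, 0.02]]}}

```text
clock: 8.4
tcp_pos: [0.5144, 0.2101, 0.2059]
orientation: [3.078, -0.628, 0.001]
contact_force: [-4.5, -2.7, 12.0]
grip_width: 0.0273
gripper_force: 61.1
```

>>> {"fn": "carry_out", "kwargs": {"moves": [[0, 0, -0.001, 0, 0.02], [0, 0, -0.001, 0, 0.02], [0.002, 0, -0.001, 0, 0.02], [0.005, 0, -0.001, 0, 0.02], [0.008, 0, -0.001, 0, 0.02], [0.011, 0, -0.001, 0, 0.02], [0.013, 0, -0.001, 0, 0.02], [0.013, 0, -0.001, 0, 0.02]], "force": 80}}

```text
clock: 9.2
tcp_pos: [0.5246, 0.2065, 0.206]
orientation: [-3.079, 0.625, 0.006]
contact_force: [-9.2, 1.9, 12.2]
grip_width: 0.0272
gripper_force: 79.9
```

>>> {"fn": "carry_out", "kwargs": {"moves": [[0.0005, 0, 0, 0, 0.02], [0.001, 0, 0, 0, 0.02], [0.0015, 0, 0, 0, 0.02], [0.002, 0, 0, 0, 0.02], [0.002, 0, 0, 0, 0.02], [0.002, 0, 0, 0, 0.02], [0.002, 0, 0, 0, 0.02], [0.002, 0, 0, 0, 0.02]]}}

```text
clock: 10.0
tcp_pos: [0.5257, 0.2061, 0.206]
orientation: [3.079, -0.624, -0.007]
contact_force: [-11.5, 2.9, 13.0]
grip_width: 0.0271
gripper_force: 80.1
```

>>> {"fn": "carry_out", "kwargs": {"moves": [[0.0005, 0, -0.0005, 0, 0.02], [0.001, 0, -0.0005, 0, 0.02], [0.0015, 0, -0.0005, 0, 0.02], [0.002, 0, -0.0005, 0, 0.02], [0.0025, 0, -0.0005, 0, 0.02], [0.003, 0, -0.0005, 0, 0.02], [0.003, 0, -0.0005, 0, 0.02], [0.003, 0, -0.0005, 0, 0.02]]}}

```text
clock: 10.8
tcp_pos: [0.5282, 0.2051, 0.2061]
orientation: [3.079, -0.623, -0.008]
contact_force: [-10.9, 2.8, 9.5]
grip_width: 0.0273
gripper_force: 79.5
```

>>> {"fn": "carry_out", "kwargs": {"moves": [[0.0005, 0, 0, 0, 0.02], [0.001, 0, 0, 0, 0.02], [0.0015, 0, 0, 0, 0.02], [0.002, 0, 0, 0, 0.02], [0.002, 0, 0, 0, 0.02], [0.002, 0, 0, 0, 0.02], [0.002, 0, 0, 0, 0.02], [0.002, 0, 0, 0, 0.02]]}}

```text
clock: 11.6
tcp_pos: [0.5297, 0.2045, 0.2061]
orientation: [3.079, -0.623, -0.009]
contact_force: [-12.1, 4.4, 10.7]
grip_width: 0.027
gripper_force: 79.6
```

>>> {"fn": "carry_out", "kwargs": {"moves": [[0.0005, 0, 0, 0, 0.02], [0.001, 0, 0, 0, 0.02], [0.0015, 0, 0, 0, 0.02], [0.002, 0, 0, 0, 0.02], [0.002, 0, 0, 0, 0.02], [0.002, 0, 0, 0, 0.02], [0.002, 0, 0, 0, 0.02], [0.002, 0, 0, 0, 0.02]]}}

```text
clock: 12.4
tcp_pos: [0.5311, 0.204, 0.2061]
orientation: [3.079, -0.622, -0.011]
contact_force: [-13.4, 4.7, 12.3]
grip_width: 0.0272
gripper_force: 80.0
```

>>> {"fn": "carry_out", "kwargs": {"moves": [[0.0005, 0, 0, 0, 0.02], [0.001, 0, 0, 0, 0.02], [0.0015, 0, 0, 0, 0.02], [0.002, 0, 0, 0, 0.02], [0.002, 0, 0, 0, 0.02], [0.002, 0, 0, 0, 0.02], [0.002, 0, 0, 0, 0.02], [0.002, 0, 0, 0, 0.02]]}}

```text
clock: 13.2
tcp_pos: [0.5316, 0.204, 0.2061]
orientation: [3.079, -0.621, -0.015]
contact_force: [-19.8, 5.6, 17.4]
grip_width: 0.0272
gripper_force: 80.7
```

```bash
python3 - <<'E'
from h import *
snap('wrist','w5');o=r.get_obs();print(o['tcp_pos'],o['contact_force'],o['moment'],R.from_rotvec(o['orientation']).as_matrix()[:,2])
w,c=load('w5');cv2.imwrite('pics/w5c.png',cv2.resize(w[80:380,180:460],None,fx=2,fy=2,interpolation=cv2.INTER_CUBIC))
E
```

```text
[0.53160668 0.20394368 0.20607627] [-21.03359426   5.08384766  18.03688152] [ 1.19909313  3.80225586 -0.02722616] [-9.54009263e-03  8.89053928e-04 -9.99954097e-01]
```

View pics/w5c.png

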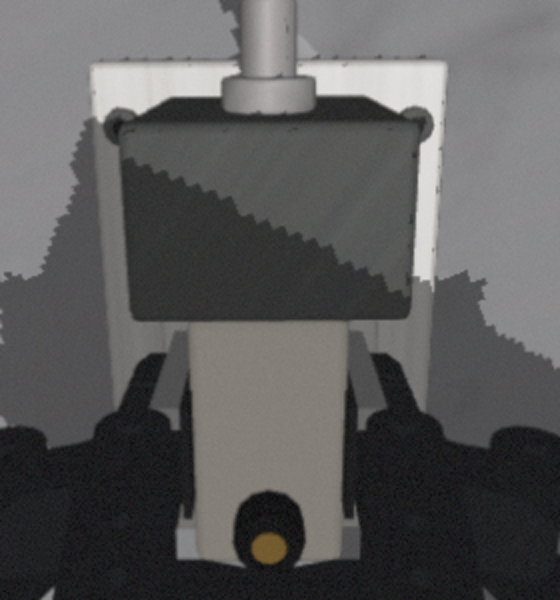

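The picture shows the cartridge's far top edge hidden behind the post edge (row 320), with no gap. The force jump from 14 to 21 N, with the motion stopping, confirms it is on the stop. I'll add a little more press and settle.

>>> {"fn": "carry_out", "kwargs": {"moves": [[0.0005, 0, 0, 0, 0.02], [0.001, 0, 0, 0, 0.02], [0.001, 0, 0, 0, 0.02], [0.001, 0, 0, 0, 0.02], [0.001, 0, 0, 0, 0.02], [0.001, 0, 0, 0, 0.02], [0.001, 0, 0, 0, 0.02], [0.001, 0, 0, 0, 0.02]]}}

```text
clock: 14.05
tcp_pos: [0.5318, 0.204, 0.2061]
orientation: [3.079, -0.62, -0.017]
contact_force: [-21.3, 6.7, 18.7]
grip_width: 0.0269
gripper_force: 81.0
```

>>> {"fn": "carry_out", "kwargs": {"moves": [[0, 0, 0, 0, 0.02], [0, 0, 0, 0, 0.02], [0, 0, 0, 0, 0.02], [0, 0, 0, 0, 0.02], [0, 0, 0, 0, 0.02], [0, 0, 0, 0, 0.02], [0, 0, 0, 0, 0.02], [0, 0, 0, 0, 0.02]]}}

```text
clock: 14.85
tcp_pos: [0.5318, 0.2039, 0.2061]
orientation: [3.079, -0.62, -0.017]
contact_force: [-22.7, 6.5, 18.6]
grip_width: 0.0267
gripper_force: 81.0
```

```bash
python3 -c "
from bench import r
print(r.hand_in())"
```

```text
the job is handed in; nothing more can be done
None
```

The narrow cartridge is in the dock slot, contact end to the plunger, held against the stop post with about 23 N of total push (spring included); I handed the job in at about 15 s, and no verdict came back.

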